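Start the dryer from its control strip

TASK

Start the dryer from the control strip on the worktop, pressing with the fingertips: first press down the raised end of the rocker switch until it has tipped right over, next push the round flat key all the way in (it stays in), then press the long bar key right down and keep it pressed; finish there, with the bar key still held down by the fingers. Do not press the mushroom-shaped stop button, do not pick anything up, and leave the loose things around the strip where they are.

Things in the scene. Friction and masses are not known exactly. Their poses are not given: they have to be found in the camera images.
- strip: the control strip: a flat aluminium plate 124 x 316 x 12 mm fixed on the worktop, carrying four grey modules side by side along its y axis (centres 74 mm apart), in an order that changes. Origin: centre of its underside, on the worktop; its +x points away from the robot (turned by up to about 0.4 rad), +y to the left, z up
- bar_module: the grey module of the bar key, fixed: 92 (x) x 70 (y) x 34 mm high, standing on the plate, its top 46 mm above the worktop, origin at the centre of its underside, axes as the strip's. The other three modules are the same size. Includes the key
- rocker_far_end (a point): point on top of the rocker switch, 26 mm from its pivot towards the far (+x of the strip) end, midway across; this end is the raised one at the start, the point then about 65 mm above the worktop. The rocker is a white paddle 64 mm long (along the strip's x) and 42 mm wide (y), top about 8 mm above the pivot, pivot 52 mm above the worktop. Its axes: x along the strip's x and z up when the joint is 0, turning with the paddle
- rocker (a joint): rocker tilt in rad: 0 (to 0.05) at the start, far end up by about 0.18 rad from level; 0.36 fully tipped over, far end down by the same (the pressed point sinks about 9 mm). It stays where it is left and moves under about 2 N at the far end; the force on the fingers rises for a moment as it passes level
- round_key_top (a point): centre of the top of the round flat key: white disc 35 mm in diameter, in a low grey collar; at the start 13 mm above its module's top, 59 mm above the worktop. Axes as the strip's
- round_key (a joint): how far the round key is pushed in, m: 0 at the start, 0.007 all the way in; it moves under about 2.5 N and stays in
- bar_key_top (a point): centre of the top of the long bar key: white bar 70 mm long (along the strip's x) and 26 mm wide (y); at rest 13 mm above its module's top, 59 mm above the worktop. Axes as the strip's
- bar_key (a joint): how far the bar key is pressed, m: 0 at rest, 0.008 right down against its stop; a spring pushes it back up (about 1 N at rest, 4.5 N right down)
- stop_top (a point): centre of the top of the white mushroom-shaped stop button, a domed head 50 mm in diameter on a thinner neck, 69 mm above the worktop; not to be pressed. Axes as the strip's
- stop_knob (a joint): how far the stop button is pressed, m: 0 at rest, at most 0.005; springy, about 1 N to start
- tape_measure: loose tape measure in a yellow case, 77 x 35 x 56 mm high, standing on the robot's side of the strip; origin at the centre of its underside
- reel: loose reel of sewing thread, 28 mm across, 39 mm high, standing on the robot's side of the strip; origin at the centre of its underside
- soap: loose bar of soap, 51 x 80 x 24 mm, lying beyond the strip; origin at the centre of its underside
- peg: loose wooden clothes peg, 73 x 24 x 11 mm, lying beyond the strip; origin at the centre of its underside

How it is judged:
By the outcome, as a careful person would: the job done as asked, in the order asked, and still so for the second after the job is handed in, while the arm keeps its last pose, push and grip.
It also fails if it takes over 48 s, if anything falls off the work surface, if the arm or the gripper's body presses on something with over 40 N, if the wrist force passes 120 N, or if a joint passes its speed limit or range.

ROBOT

A 6-joint arm with a two-finger parallel gripper is mounted at the origin on a cart in front of the work surface, level with it; the furniture and walls round the work are solid. World frame = base frame: x ahead of the robot, y to its left, z up, the work surface at z = 0. Lengths are in m, angles in rad, forces in N, time in s.
With the tool pointing down it reaches from about 0.425 to 0.95 m from the base axis. Payload 3.5 kg.
Tool frame: the origin (TCP) lies between the finger pads; the fingertips stand 25 mm ahead of it and the grasp point (between the pads) lies 6 mm ahead of it (ctrl.tips_ahead is the distance from the TCP to the fingertips, in m); z points along the fingers, y is the direction in which the jaws open and shut (so a half turn about z gives the same grasp; the last joint's range is limited). The gripper opens to 85 mm and grips with 20 to 120 N. Pads are 22 mm wide; open, the fingers measure 114 mm over their backs; the gripper's body (76 mm by 85 mm) begins 54 mm behind the grasp point. The pads swing forward as they close: fully open they stand 13 mm farther back than shut.
Start: joints at [-1.439, 0.286, 1.577, -0, 1.279, -0.15], TCP at [0.188, -0.648, 0.256] pointing down, gripper open.
Joint ranges: [-2.77, 2.77], [-0.9, 2.22], [0.21, 2.48], [-1.53, 4.67], [0.24, 2.81], [-2.84, 2.84]. Speed limits (rad/s): [2.79, 2.79, 3.14, 3.14, 3.14, 3.14].

INTERFACE

Orientations are given as a unit quaternion [x, y, z, w].
In Python, from plant import ctrl, viewer, workorder gives the robot as it stands.
- The arm moves only by the tool drive_tool, never from a script. Its argument "deltas" is a list of rows, each an object of numbers: "dx", "dy", "dz": the shift along the world's x, y, z in m; "rx", "ry", "rz": the turn, a rotation vector about the world's x, y, z in degrees; "jaw": the finger opening in m, from 0 to 0.0854. In form: [{"dx": .., "dy": .., "dz": .., "rx": .., "ry": .., "rz": .., "jaw": ..}, ...]. A call has 1 to 20 rows; each row shifts and turns the commanded pose from where the row before left it; what a row does not reach is not made up. A row lasts 1/8 s, in which the tool goes at most 62.5 mm and 10.7 degrees, less where a joint would pass 70% of its speed; a pose out of reach is approached as far as the arm can. A call with a gripper value outside its range is refused whole. The fingers move at their own pace and stop on an object; "squeeze" is the grip in N (left out, the last holds). Time passes only in rows, so rows that do not move let the fingers close. It gives the time, the measured TCP pose, the force and the opening at its end, in the units of the state.
- ctrl.get_state(): the state, without advancing time (a new reading comes with each control period).
- viewer.read_camera(name): name is "scene" or "top" or "wrist"; returns the picture (400x640x3 uint8, red, green, blue); there is no depth.
- viewer.camera_info(name): a dict with "K" (3x3 intrinsics, pixels), "dist_coeffs" ([k1, k2, p1, p2, k3] as OpenCV has them; the pictures are not rectified), "R" (3x3) and "t" (3): a world point X has camera coordinates R X + t; the wrist camera has in their place "T_tool_cam" (4x4, takes a point from camera to tool coordinates, whose origin is the TCP and whose axes are the flange's). Camera axes: x right, y down, z forward; pixel columns grow to the right and rows downward; lengths in m; the calibration is good to about 2 mm. A picture is of the moment at which its call begins: read the wrist's pose just before it. camera_info takes no time and is no camera call.
- workorder.sign_off(): hands the job in, once; it reports no verdict.
The state is a dict: "time": time; "qpos": joint angles; "dq": joint speeds; "joint_efforts": joint torques, N m; "eef_pos": TCP position; "tcp_rot": TCP orientation; "contact_force": force on the tool from outside, world axes, zero at the start; "wrist_torque": the same for the moment, N m; "opening": opening from 0.0 (shut) to 1.0 (fully open).
Only numpy, scipy, OpenCV 4.12 (cv2) and the standard library are available. Lean on these libraries where they do the work, as an engineer would, in place of code of your own. Each camera call takes 0.05 s, during which the arm holds its last target. There are 200 camera calls.

## Working session

There is one attempt and no reset: what is moved stays moved. The work goes in short steps, Python scripts to look and compute and a tool call to move; the robot and the scene stay as the last step left them, time stands still between calls to the robot, and variables do not carry over. Pictures are saved under pics/ and viewed, and the job is handed in when it is done.

Besides the shell and the picture viewer there is one more tool, called after "Call:" as a command line: name --argument value ..., lists and objects as JSON in quotes. drive_tool: Moves the arm, as the interface text tells. Its arguments: {"type":"object","properties":{"deltas":{"type":"array"},"squeeze":{"type":"number"}},"required":["deltas"]}

```bash
mkdir -p pics; ls; python3 - <<'E'
from plant import ctrl, viewer
import cv2
for n in("scene","top"):
    cv2.imwrite(f"pics/{n}0.png",viewer.read_camera(n)[:,:,::-1]); i=viewer.camera_info(n); print(n,i)
s=ctrl.get_state(); print(s['time'],s['eef_pos'],s['tcp_rot'],s['contact_force'],s['opening'],ctrl.tips_ahead)
E
```

```text
pics
scene {'K': array([[493.28820214,   0.        , 318.09097816],
       [  0.        , 493.28820214, 204.08321182],
       [  0.        ,   0.        ,   1.        ]]), 'dist_coeffs': array([-0.01511533,  0.        ,  0.        ,  0.        ,  0.        ]), 'R': array([[-0.82290754, -0.56793519, -0.01651683],
       [-0.22353979,  0.35034895, -0.9095524 ],
       [ 0.52235347, -0.74478536, -0.41526091]]), 't': array([0.48286461, 0.19615987, 0.60168794])}
top {'K': array([[385.85938899,   0.        , 322.17832782],
       [  0.        , 385.85938899, 194.836186  ],
       [  0.        ,   0.        ,   1.        ]]), 'dist_coeffs': array([-0.04095304,  0.        ,  0.        ,  0.        ,  0.        ]), 'R': array([[-1.21273922e-02, -9.99925536e-01, -1.35935298e-03],
       [-9.87325041e-01,  1.21896931e-02, -1.58242455e-01],
       [ 1.58247242e-01, -5.76945080e-04, -9.87399351e-01]]), 't': array([0.04862492, 0.5584586 , 0.84666546])}
0.1 [ 0.18766615 -0.64781014  0.25504864] [ 9.90090240e-01  1.40428166e-01  3.03219888e-06 -1.11648258e-03] [0.04044105 1.15222254 0.09097702] 1.000819122417097 0.025
```

View pics/top0.png

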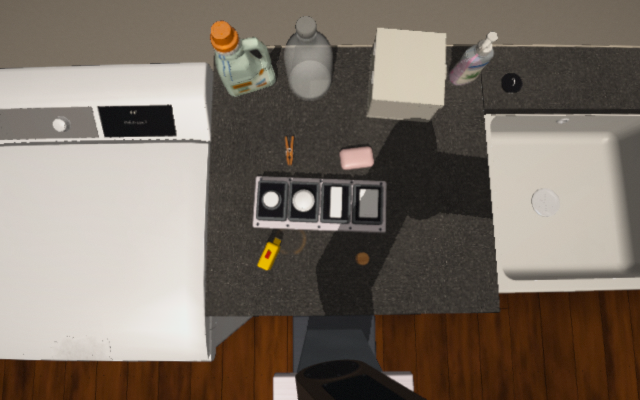

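View pics/scene0.png

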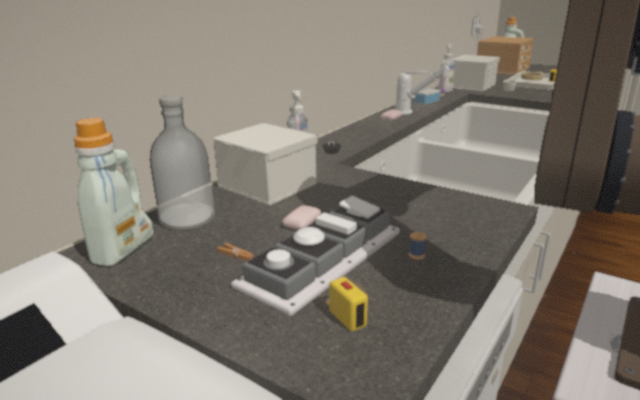

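The order from left (+y) is round key, mushroom stop, bar and rocker. Next I'll measure them.

```bash
cat > h.py <<'E'
import numpy as np, cv2
from plant import ctrl, viewer
from scipy.spatial.transform import Rotation as Ro
def ray(uv,z,info,R=None,t=None):
    R=info['R'] if R is None else R; t=info['t'] if t is None else t
    n=cv2.undistortPoints(np.array(uv,float).reshape(-1,1,2),info['K'],info['dist_coeffs']).reshape(-1,2)
    d=np.c_[n,np.ones(len(n))]@R; c=-R.T@t
    return c+d*((z-c[2])/d[:,2])[:,None]
def wrist():
    s=ctrl.get_state(); im=viewer.read_camera("wrist")[:,:,::-1]; i=viewer.camera_info("wrist")
    T=np.eye(4);T[:3,:3]=Ro.from_quat(s['tcp_rot']).as_matrix();T[:3,3]=s['eef_pos']
    W=T@i['T_tool_cam']; R=W[:3,:3].T
    return im,i,R,-R@W[:3,3],s
E
python3 - <<'E'
from h import *
im=viewer.read_camera("top")[:,:,::-1];i=viewer.camera_info("top")
c=im[165:245,240:400]; cv2.imwrite("pics/topz.png",cv2.resize(c,None,fx=5,fy=5,interpolation=cv2.INTER_CUBIC))
g=c.min(2)
for th in(110,170):
  n,l,st,ce=cv2.connectedComponentsWithStats((g>th).astype(np.uint8))
  for k in range(1,n):
    if st[k,4]>40:
        p=ce[k]+[240,165]; print(th,st[k],p,[ray(p,z,i)[0].round(4) for z in(.012,.059,.069)])
print(viewer.camera_info("wrist"))
E
```

```text
110 [102   0  30   4  90] [354.1        166.14444444] [array([ 0.6337, -0.0365,  0.012 ]), array([ 0.6226, -0.0324,  0.059 ]), array([ 0.6202, -0.0316,  0.069 ])]
110 [  13   11  132   55 1031] [302.50048497 221.41901067] [array([0.501 , 0.0892, 0.012 ]), array([0.4967, 0.0868, 0.059 ]), array([0.4958, 0.0862, 0.069 ])]
110 [51 13 27  4 49] [303.97959184 179.6122449 ] [array([0.6019, 0.0852, 0.012 ]), array([0.5925, 0.083 , 0.059 ]), array([0.5904, 0.0825, 0.069 ])]
110 [ 90  22  12  31 365] [335.54520548 202.02739726] [array([0.5464, 0.0101, 0.012 ]), array([0.5398, 0.0117, 0.059 ]), array([0.5384, 0.0121, 0.069 ])]
110 [ 52  25  23  22 376] [302.98404255 200.3537234 ] [array([0.5514, 0.0878, 0.012 ]), array([0.5446, 0.0855, 0.059 ]), array([0.5431, 0.085 , 0.069 ])]
110 [119  24  19  28 471] [367.90658174 202.54352442] [array([ 0.5442, -0.0672,  0.012 ]), array([ 0.5377, -0.0616,  0.059 ]), array([ 0.5363, -0.0604,  0.069 ])]
110 [ 23  26  16  17 203] [270.39901478 199.05418719] [array([0.5555, 0.1658, 0.012 ]), array([0.5484, 0.1594, 0.059 ]), array([0.5469, 0.1581, 0.069 ])]
170 
[... 512 characters left out ...]
[array([0.5501, 0.0879, 0.012 ]), array([0.5433, 0.0856, 0.059 ]), array([0.5418, 0.0851, 0.069 ])]
{'K': array([[279.24222965,   0.        , 316.46272465],
       [  0.        , 279.24222965, 207.58746217],
       [  0.        ,   0.        ,   1.        ]]), 'dist_coeffs': array([0.01685373, 0.        , 0.        , 0.        , 0.        ]), 'T_tool_cam': array([[-1.12464470e-03, -9.64512194e-01, -2.64035910e-01,
         6.62290491e-02],
       [ 9.99999298e-01, -1.18348469e-03,  6.37849127e-05,
        -8.91431773e-05],
       [-3.74003783e-04, -2.64035653e-01,  9.64512848e-01,
        -1.17869595e-01],
       [ 0.00000000e+00,  0.00000000e+00,  0.00000000e+00,
         1.00000000e+00]])}
```

View pics/topz.png

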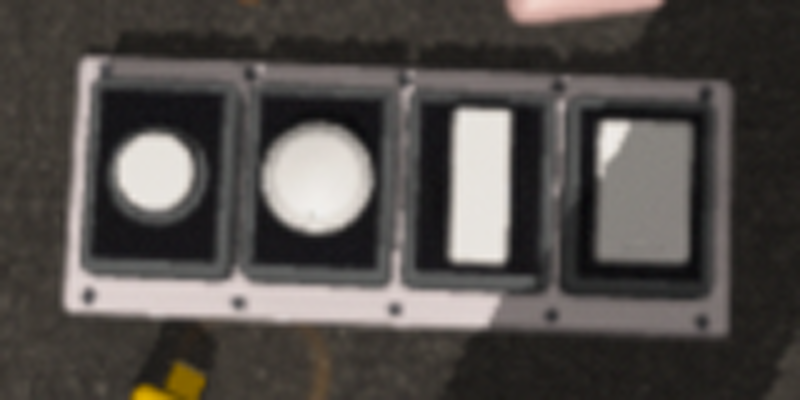

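Call:
drive_tool --deltas '[{"dx": 0.026, "dy": 0.042, "dz": -0.004, "rz": -1.35, "jaw": 0}, {"dx": 0.026, "dy": 0.042, "dz": -0.004, "rz": -1.35}, {"dx": 0.026, "dy": 0.042, "dz": -0.004, "rz": -1.35}, {"dx": 0.026, "dy": 0.042, "dz": -0.004, "rz": -1.35}, {"dx": 0.026, "dy": 0.042, "dz": -0.004, "rz": -1.35}, {"dx": 0.026, "dy": 0.042, "dz": -0.004, "rz": -1.35}, {"dx": 0.026, "dy": 0.042, "dz": -0.004, "rz": -1.35}, {"dx": 0.026, "dy": 0.042, "dz": -0.004, "rz": -1.35}, {"dx": 0.026, "dy": 0.042, "dz": -0.004, "rz": -1.35}, {"dx": 0.026, "dy": 0.042, "dz": -0.004, "rz": -1.35}, {"dx": 0.026, "dy": 0.042, "dz": -0.004, "rz": -1.35}, {"dx": 0.026, "dy": 0.042, "dz": -0.004, "rz": -1.35}, {"dx": 0.026, "dy": 0.042, "dz": -0.004, "rz": -1.35}, {"dx": 0.026, "dy": 0.042, "dz": -0.004, "rz": -1.35}, {}, {}]' --squeeze 30

```text
schema error: expected keys dx, dy, dz, rx, ry, rz, jaw
```

```bash
python3 - <<'E'
from h import *
im,i,R,t,s=wrist(); cv2.imwrite("pics/w1.png",im)
print(s['time'],s['eef_pos'],Ro.from_quat(s['tcp_rot']).as_matrix().round(3),s['contact_force'],s['opening'])
g=im.min(2)
for th in(110,150):
  n,l,st,ce=cv2.connectedComponentsWithStats((g>th).astype(np.uint8))
  for k in range(1,n):
    if st[k,4]>150: print(th,st[k],ce[k].round(1),[ray(ce[k],z,i,R,t)[0].round(4) for z in(.059,.065)])
E
```

```text
0.15 [ 0.18767056 -0.64789808  0.25523819] [[ 0.961  0.278 -0.   ]
 [ 0.278 -0.961  0.002]
 [ 0.    -0.002 -1.   ]] [0.56461409 0.17820856 0.03138773] 0.998862971714264
110 [    0     0   640   200 70942] [399.7  68. ] [array([ 0.3341, -0.6937,  0.059 ]), array([ 0.3325, -0.6924,  0.065 ])]
110 [104 285  47  23 473] [129.5 297. ] [array([-0.0099, -0.458 ,  0.059 ]), array([-0.0049, -0.4612,  0.065 ])]
110 [219 310  71  36 973] [245.7 327.6] [array([-0.0145, -0.6089,  0.059 ]), array([-0.0094, -0.6093,  0.065 ])]
110 [ 117  361   54   39 1384] [145.8 383.8] [array([-0.1412, -0.4954,  0.059 ]), array([-0.1337, -0.498 ,  0.065 ])]
150 [  141     0   499   191 52865] [447.3  67.9] [array([ 0.3472, -0.7401,  0.059 ]), array([ 0.3454, -0.738 ,  0.065 ])]
150 [   0    7  147   74 3325] [58.5 41. ] [array([ 0.2618, -0.3611,  0.059 ]), array([ 0.2616, -0.3662,  0.065 ])]
150 [144  54  52  31 160] [164.5  71.7] [array([ 0.2639, -0.4639,  0.059 ]), array([ 0.2637, -0.4671,  0.065 ])]
```

View pics/w1.png

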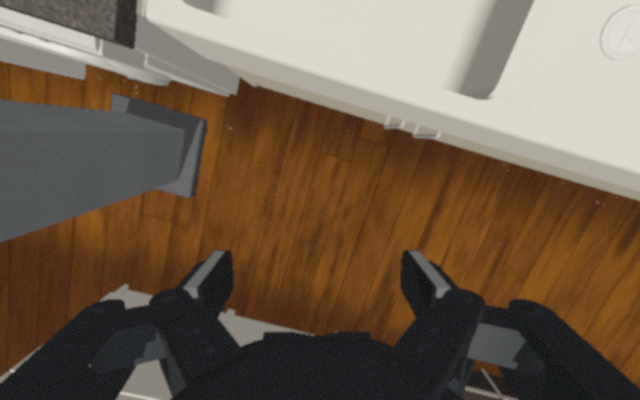

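The call was refused because every row needs all its keys. The wrist picture still shows the start pose: floor, sink and the open fingers. I'll resend with full rows.

Call:
drive_tool --deltas '[{"dx": 0.026, "dy": 0.042, "dz": -0.004, "rx": 0, "ry": 0, "rz": -1.35, "jaw": 0}, {"dx": 0.026, "dy": 0.042, "dz": -0.004, "rx": 0, "ry": 0, "rz": -1.35, "jaw": 0}, {"dx": 0.026, "dy": 0.042, "dz": -0.004, "rx": 0, "ry": 0, "rz": -1.35, "jaw": 0}, {"dx": 0.026, "dy": 0.042, "dz": -0.004, "rx": 0, "ry": 0, "rz": -1.35, "jaw": 0}, {"dx": 0.026, "dy": 0.042, "dz": -0.004, "rx": 0, "ry": 0, "rz": -1.35, "jaw": 0}, {"dx": 0.026, "dy": 0.042, "dz": -0.004, "rx": 0, "ry": 0, "rz": -1.35, "jaw": 0}, {"dx": 0.026, "dy": 0.042, "dz": -0.004, "rx": 0, "ry": 0, "rz": -1.35, "jaw": 0}, {"dx": 0.026, "dy": 0.042, "dz": -0.004, "rx": 0, "ry": 0, "rz": -1.35, "jaw": 0}, {"dx": 0.026, "dy": 0.042, "dz": -0.004, "rx": 0, "ry": 0, "rz": -1.35, "jaw": 0}, {"dx": 0.026, "dy": 0.042, "dz": -0.004, "rx": 0, "ry": 0, "rz": -1.35, "jaw": 0}, {"dx": 0.026, "dy": 0.042, "dz": -0.004, "rx": 0, "ry": 0, "rz": -1.35, "jaw": 0}, {"dx": 0.026, "dy": 0.042, "dz": -0.004, "rx": 0, "ry": 0, "rz": -1.35, "jaw": 0}, {"dx": 0.026, "dy": 0.042, "dz": -0.004, "rx": 0, "ry": 0, "rz": -1.35, "jaw": 0}, {"dx": 0.026, "dy": 0.042, "dz": -0.004, "rx": 0, "ry": 0, "rz": -1.35, "jaw": 0}, {"dx": 0, "dy": 0, "dz": 0, "rx": 0, "ry": 0, "rz": 0, "jaw": 0}, {"dx": 0, "dy": 0, "dz": 0, "rx": 0, "ry": 0, "rz": 0, "jaw": 0}]' --squeeze 30

```text
time: 2.2
eef_pos: [0.5515, -0.0604, 0.2]
tcp_rot: [1.0, -0.024, -0.0, 0.0]
contact_force: [0.0, -0.2, 0.1]
opening: 0.007
```

```bash
python3 - <<'E'
from h import *
im,i,R,t,s=wrist(); cv2.imwrite("pics/w2.png",im)
print(s['time'],s['eef_pos'],Ro.from_quat(s['tcp_rot']).as_matrix().round(3),s['contact_force'],s['opening'])
g=im.min(2)
for th in(110,150):
  n,l,st,ce=cv2.connectedComponentsWithStats((g>th).astype(np.uint8))
  for k in range(1,n):
    if st[k,4]>150: print(th,st[k],ce[k].round(1),[ray(ce[k],z,i,R,t)[0].round(4) for z in(.059,.065)])
E
```

```text
2.2 [ 0.5514842  -0.06037057  0.20004795] [[ 0.999 -0.047 -0.001]
 [-0.047 -0.999 -0.   ]
 [-0.001  0.    -1.   ]] [ 0.04382241 -0.24968     0.08567019] 0.006568836686805761
110 [  559     0    81   324 14965] [611.8 201.7] [array([ 0.539 , -0.3377,  0.059 ]), array([ 0.5408, -0.3314,  0.065 ])]
110 [ 254   63   80   59 3600] [294.8  91.8] [array([ 0.6509, -0.0466,  0.059 ]), array([ 0.6501, -0.047 ,  0.065 ])]
110 [  67  147  297  109 5899] [241.6 166.8] [array([0.5891, 0.0068, 0.059 ]), array([0.5898, 0.0052, 0.065 ])]
110 [ 56 169  70  17 257] [ 94.8 172.1] [array([0.5904, 0.1415, 0.059 ]), array([0.5911, 0.1368, 0.065 ])]
110 [ 228  180   33   70 1965] [244.4 214.1] [array([0.5437, 0.0096, 0.059 ]), array([0.5454, 0.0079, 0.065 ])]
110 [ 298  187   45   61 2501] [320.2 214.9] [array([ 0.5393, -0.0635,  0.059 ]), array([ 0.5411, -0.0635,  0.065 ])]
110 [ 140  192   53   49 2032] [165.9 216. ] [array([0.5454, 0.0851, 0.059 ]), array([0.5471, 0.0817, 0.065 ])]
110 [  66  197   54   38 1566] [ 93.6 215.6] [array([0.5492, 0.1534, 0.059 ]), array([0.5508, 0.1484, 0.065 ])]
110 [   0  2
[... 525 characters left out ...]
-0.0976,  0.065 ])]
150 [ 230  182   28   67 1622] [243.9 214.6] [array([0.5432, 0.0101, 0.059 ]), array([0.5449, 0.0084, 0.065 ])]
150 [ 300  187   43   61 2225] [321.3 214.2] [array([ 0.5399, -0.0646,  0.059 ]), array([ 0.5417, -0.0646,  0.065 ])]
150 [ 142  193   49   44 1562] [166.2 213.7] [array([0.5477, 0.0844, 0.059 ]), array([0.5493, 0.081 , 0.065 ])]
150 [  69  199   42   35 1073] [ 88.7 216. ] [array([0.549 , 0.1581, 0.059 ]), array([0.5506, 0.153 , 0.065 ])]
150 [   0  241   51  159 4766] [ 18.6 343.6] [array([0.4102, 0.2687, 0.059 ]), array([0.415, 0.261, 0.065])]
150 [ 560  300   80   23 1316] [598.8 313.2] [array([ 0.4173, -0.3512,  0.059 ]), array([ 0.422 , -0.3446,  0.065 ])]
```

View pics/w2.png

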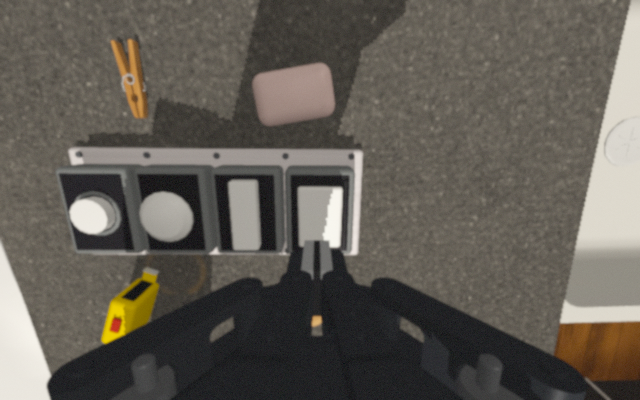

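The wrist picture shows the rocker at (320,215), bar (244,214), mushroom (166,215) and round key with collar (89,216). These agree with the top view to within about 3 mm. Next I'll move over the rocker's far end and descend.

Call:
drive_tool --deltas '[{"dx": 0.0145, "dy": -0.004, "dz": -0.03, "rx": 0, "ry": 0, "rz": 0, "jaw": 0}, {"dx": 0, "dy": 0, "dz": -0.045, "rx": 0, "ry": 0, "rz": 0, "jaw": 0}, {"dx": 0, "dy": 0, "dz": -0.025, "rx": 0, "ry": 0, "rz": 0, "jaw": 0}, {"dx": 0, "dy": 0, "dz": 0, "rx": 0, "ry": 0, "rz": 0, "jaw": 0}]'

```text
time: 2.75
eef_pos: [0.5641, -0.0651, 0.098]
tcp_rot: [1.0, -0.025, -0.003, -0.001]
contact_force: [-0.5, -0.7, 0.6]
opening: 0.004
```

```bash
python3 - <<'E'
from h import *
im,i,R,t,s=wrist(); cv2.imwrite("pics/w3.png",im)
im=viewer.read_camera("scene")[:,:,::-1]; cv2.imwrite("pics/s3.png",cv2.resize(im[150:330,200:440],None,fx=3,fy=3,interpolation=2))
print(s['time'],s['eef_pos'],s['contact_force'])
E
```

```text
2.75 [ 0.56406277 -0.0651165   0.09800961] [-0.46906143 -0.71351799  0.60578363]
```

View pics/w3.png

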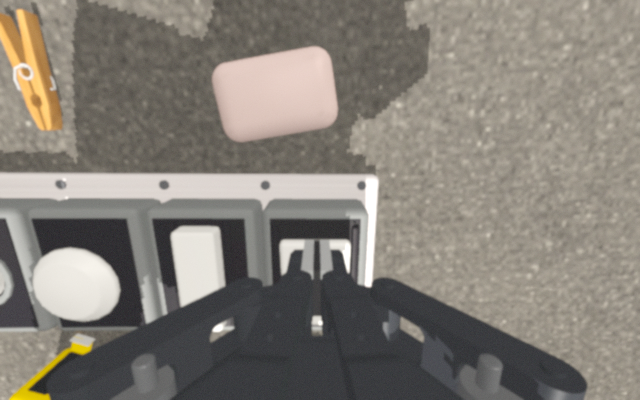

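View pics/s3.png

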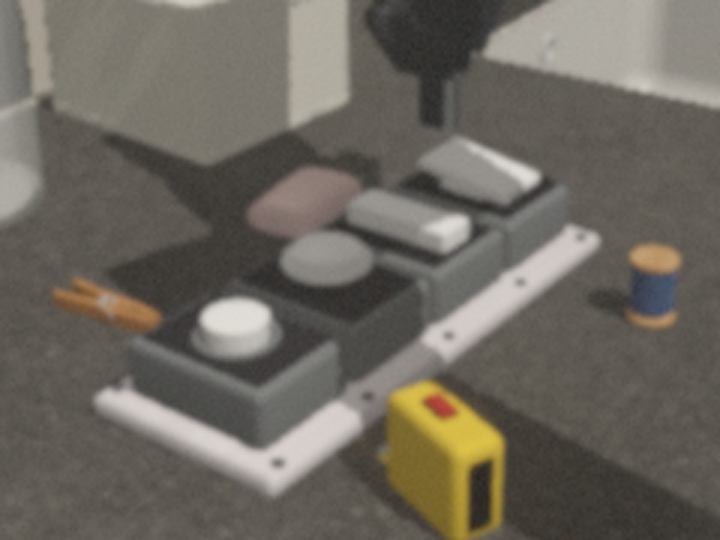

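The pictures show the fingertips (317,240 in the wrist view) just above the rocker's raised far edge, and the round key and mushroom are told apart clearly. Next I'll press in small steps.

Call:
drive_tool --deltas '[{"dx": 0, "dy": 0, "dz": -0.004, "rx": 0, "ry": 0, "rz": 0, "jaw": 0}, {"dx": 0, "dy": 0, "dz": -0.002, "rx": 0, "ry": 0, "rz": 0, "jaw": 0}, {"dx": 0, "dy": 0, "dz": -0.002, "rx": 0, "ry": 0, "rz": 0, "jaw": 0}, {"dx": 0, "dy": 0, "dz": -0.002, "rx": 0, "ry": 0, "rz": 0, "jaw": 0}]'

```text
time: 3.35
eef_pos: [0.5663, -0.0643, 0.0904]
tcp_rot: [1.0, -0.024, 0.0, 0.0]
contact_force: [0.3, 0.1, 0.0]
opening: -0.001
```

Call:
drive_tool --deltas '[{"dx": 0, "dy": 0, "dz": -0.002, "rx": 0, "ry": 0, "rz": 0, "jaw": 0}, {"dx": 0, "dy": 0, "dz": -0.001, "rx": 0, "ry": 0, "rz": 0, "jaw": 0}]'

```text
time: 3.6
eef_pos: [0.5669, -0.0644, 0.0877]
tcp_rot: [1.0, -0.024, 0.001, 0.0]
contact_force: [0.6, 0.5, 1.3]
opening: 0.002
```

Call:
drive_tool --deltas '[{"dx": 0, "dy": 0, "dz": -0.001, "rx": 0, "ry": 0, "rz": 0, "jaw": 0}, {"dx": 0, "dy": 0, "dz": -0.001, "rx": 0, "ry": 0, "rz": 0, "jaw": 0}]'

```text
time: 3.85
eef_pos: [0.5666, -0.0645, 0.0856]
tcp_rot: [1.0, -0.024, 0.0, 0.0]
contact_force: [1.0, 0.6, 1.6]
opening: -0.0
```

Call:
drive_tool --deltas '[{"dx": 0, "dy": 0, "dz": -0.001, "rx": 0, "ry": 0, "rz": 0, "jaw": 0}, {"dx": 0, "dy": 0, "dz": -0.001, "rx": 0, "ry": 0, "rz": 0, "jaw": 0}]'

```text
time: 4.1
eef_pos: [0.5668, -0.0645, 0.0837]
tcp_rot: [1.0, -0.024, 0.001, 0.0]
contact_force: [2.2, 0.4, 2.9]
opening: -0.001
```

Call:
drive_tool --deltas '[{"dx": 0, "dy": 0, "dz": -0.001, "rx": 0, "ry": 0, "rz": 0, "jaw": 0}, {"dx": 0, "dy": 0, "dz": -0.001, "rx": 0, "ry": 0, "rz": 0, "jaw": 0}]'

```text
time: 4.35
eef_pos: [0.5666, -0.0645, 0.0815]
tcp_rot: [1.0, -0.024, 0.0, 0.0]
contact_force: [2.6, 0.4, 2.2]
opening: 0.003
```

Call:
drive_tool --deltas '[{"dx": 0, "dy": 0, "dz": -0.001, "rx": 0, "ry": 0, "rz": 0, "jaw": 0}, {"dx": 0, "dy": 0, "dz": 0, "rx": 0, "ry": 0, "rz": 0, "jaw": 0}]'

```text
time: 4.6
eef_pos: [0.5666, -0.0645, 0.081]
tcp_rot: [1.0, -0.024, 0.0, 0.0]
contact_force: [1.4, 0.2, 5.5]
opening: -0.004
```

Call:
drive_tool --deltas '[{"dx": 0, "dy": 0, "dz": -0.001, "rx": 0, "ry": 0, "rz": 0, "jaw": 0}, {"dx": 0, "dy": 0, "dz": 0, "rx": 0, "ry": 0, "rz": 0, "jaw": 0}]'

```text
time: 4.85
eef_pos: [0.5667, -0.0645, 0.0808]
tcp_rot: [1.0, -0.024, 0.0, 0.0]
contact_force: [-0.1, 0.4, 9.1]
opening: 0.003
```

Call:
drive_tool --deltas '[{"dx": 0, "dy": 0, "dz": -0.001, "rx": 0, "ry": 0, "rz": 0, "jaw": 0}, {"dx": 0, "dy": 0, "dz": 0, "rx": 0, "ry": 0, "rz": 0, "jaw": 0}]'

```text
time: 5.1
eef_pos: [0.5668, -0.0645, 0.0806]
tcp_rot: [1.0, -0.024, -0.0, 0.0]
contact_force: [-1.6, 0.9, 13.4]
opening: 0.003
```

Call:
drive_tool --deltas '[{"dx": 0, "dy": 0, "dz": -0.001, "rx": 0, "ry": 0, "rz": 0, "jaw": 0}, {"dx": 0, "dy": 0, "dz": 0, "rx": 0, "ry": 0, "rz": 0, "jaw": 0}]'

```text
time: 5.35
eef_pos: [0.5669, -0.0645, 0.0805]
tcp_rot: [1.0, -0.024, -0.0, 0.0]
contact_force: [-4.1, 1.3, 17.6]
opening: 0.004
```

A firm stop was reached: 4 mm of command for only 0.5 mm of movement, at 17.6 N. I'll lift straight up, cross high over the mushroom, then look.

Call:
drive_tool --deltas '[{"dx": 0, "dy": 0, "dz": 0.03, "rx": 0, "ry": 0, "rz": 0, "jaw": 0}, {"dx": 0, "dy": 0, "dz": 0.05, "rx": 0, "ry": 0, "rz": 0, "jaw": 0}, {"dx": -0.003, "dy": 0.04, "dz": 0.013, "rx": 0, "ry": 0, "rz": 0, "jaw": 0}, {"dx": -0.003, "dy": 0.04, "dz": 0, "rx": 0, "ry": 0, "rz": 0, "jaw": 0}, {"dx": -0.003, "dy": 0.04, "dz": 0, "rx": 0, "ry": 0, "rz": 0, "jaw": 0}, {"dx": -0.003, "dy": 0.04, "dz": 0, "rx": 0, "ry": 0, "rz": 0, "jaw": 0}, {"dx": -0.003, "dy": 0.04, "dz": 0, "rx": 0, "ry": 0, "rz": 0, "jaw": 0}, {"dx": -0.003, "dy": 0.023, "dz": 0, "rx": 0, "ry": 0, "rz": 0, "jaw": 0}, {"dx": 0, "dy": 0, "dz": 0, "rx": 0, "ry": 0, "rz": 0, "jaw": 0}, {"dx": 0, "dy": 0, "dz": 0, "rx": 0, "ry": 0, "rz": 0, "jaw": 0}]'

```text
time: 6.6
eef_pos: [0.5474, 0.158, 0.1693]
tcp_rot: [1.0, -0.024, -0.001, 0.0]
contact_force: [0.2, -0.4, 0.3]
opening: 0.003
```

```bash
python3 - <<'E'
from h import *
im,i,R,t,s=wrist(); cv2.imwrite("pics/w4.png",im)
im=viewer.read_camera("scene")[:,:,::-1]; cv2.imwrite("pics/s4.png",cv2.resize(im[150:330,200:440],None,fx=3,fy=3,interpolation=2))
print(s['time'],s['eef_pos'],s['contact_force'])
E
```

```text
6.6 [0.54743362 0.15804092 0.1693423 ] [ 0.20681699 -0.42264601  0.25614604]
```

View pics/w4.png

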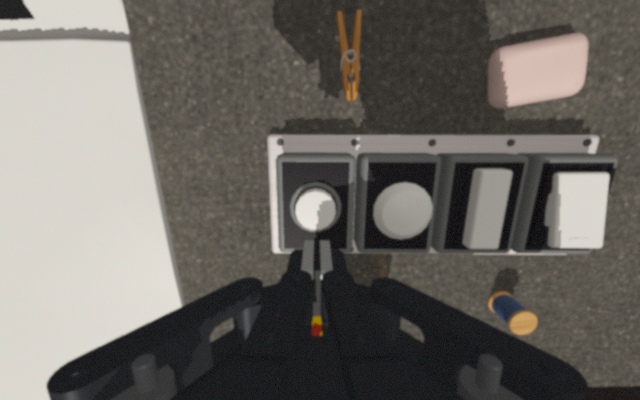

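View pics/s4.png

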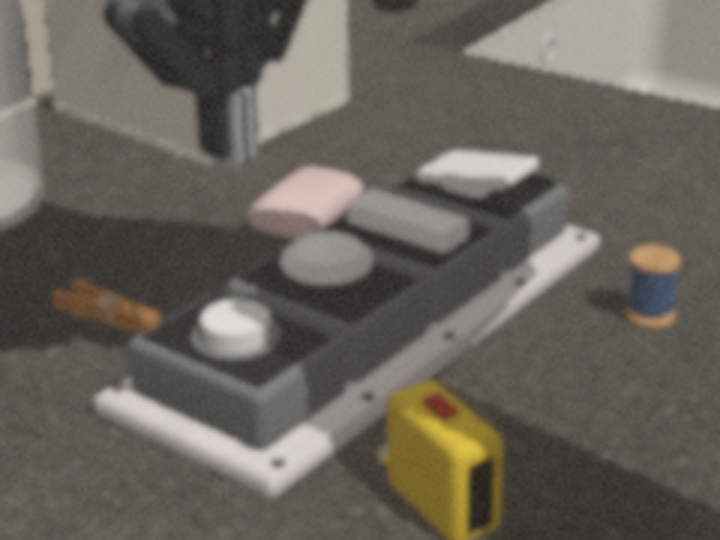

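The rocker's near end is now up, so it has tipped over. The round key's centre at wrist pixel (315,209) gives x≈0.550, y≈0.159, so I'll press it.

Call:
drive_tool --deltas '[{"dx": 0.002, "dy": 0, "dz": -0.035, "rx": 0, "ry": 0, "rz": 0, "jaw": 0}, {"dx": 0, "dy": 0, "dz": -0.035, "rx": 0, "ry": 0, "rz": 0, "jaw": 0}, {"dx": 0, "dy": 0, "dz": -0.01, "rx": 0, "ry": 0, "rz": 0, "jaw": 0}, {"dx": 0, "dy": 0, "dz": -0.002, "rx": 0, "ry": 0, "rz": 0, "jaw": 0}, {"dx": 0, "dy": 0, "dz": -0.002, "rx": 0, "ry": 0, "rz": 0, "jaw": 0}, {"dx": 0, "dy": 0, "dz": -0.002, "rx": 0, "ry": 0, "rz": 0, "jaw": 0}]'

```text
time: 7.45
eef_pos: [0.5512, 0.1587, 0.0857]
tcp_rot: [1.0, -0.024, 0.001, -0.0]
contact_force: [-0.1, 0.7, -0.2]
opening: 0.003
```

Call:
drive_tool --deltas '[{"dx": 0, "dy": 0, "dz": -0.002, "rx": 0, "ry": 0, "rz": 0, "jaw": 0}, {"dx": 0, "dy": 0, "dz": -0.001, "rx": 0, "ry": 0, "rz": 0, "jaw": 0}]'

```text
time: 7.7
eef_pos: [0.5509, 0.1587, 0.0822]
tcp_rot: [1.0, -0.024, 0.001, -0.0]
contact_force: [0.4, -0.8, 2.3]
opening: 0.004
```

Call:
drive_tool --deltas '[{"dx": 0, "dy": 0, "dz": -0.001, "rx": 0, "ry": 0, "rz": 0, "jaw": 0}, {"dx": 0, "dy": 0, "dz": -0.001, "rx": 0, "ry": 0, "rz": 0, "jaw": 0}]'

```text
time: 7.95
eef_pos: [0.5509, 0.1587, 0.0798]
tcp_rot: [1.0, -0.024, 0.001, -0.0]
contact_force: [1.8, -0.3, 2.0]
opening: -0.003
```

Call:
drive_tool --deltas '[{"dx": 0, "dy": 0, "dz": -0.001, "rx": 0, "ry": 0, "rz": 0, "jaw": 0}, {"dx": 0, "dy": 0, "dz": -0.001, "rx": 0, "ry": 0, "rz": 0, "jaw": 0}]'

```text
time: 8.2
eef_pos: [0.5507, 0.1587, 0.0775]
tcp_rot: [1.0, -0.024, 0.001, -0.0]
contact_force: [1.1, -0.0, 2.5]
opening: -0.001
```

Call:
drive_tool --deltas '[{"dx": 0, "dy": 0, "dz": -0.001, "rx": 0, "ry": 0, "rz": 0, "jaw": 0}, {"dx": 0, "dy": 0, "dz": -0.001, "rx": 0, "ry": 0, "rz": 0, "jaw": 0}]'

```text
time: 8.45
eef_pos: [0.5507, 0.1587, 0.077]
tcp_rot: [1.0, -0.024, -0.0, 0.0]
contact_force: [-3.3, -0.2, 14.0]
opening: 0.0
```

Call:
drive_tool --deltas '[{"dx": 0, "dy": 0, "dz": -0.001, "rx": 0, "ry": 0, "rz": 0, "jaw": 0}, {"dx": 0, "dy": 0, "dz": -0.001, "rx": 0, "ry": 0, "rz": 0, "jaw": 0}]'

```text
time: 8.7
eef_pos: [0.5508, 0.1588, 0.0769]
tcp_rot: [1.0, -0.024, -0.001, 0.0]
contact_force: [-7.0, -2.1, 22.6]
opening: -0.001
```

Call:
drive_tool --deltas '[{"dx": 0, "dy": 0, "dz": -0.001, "rx": 0, "ry": 0, "rz": 0, "jaw": 0}, {"dx": 0, "dy": 0, "dz": 0, "rx": 0, "ry": 0, "rz": 0, "jaw": 0}]'

```text
time: 8.95
eef_pos: [0.5508, 0.1588, 0.0768]
tcp_rot: [1.0, -0.024, -0.001, 0.0]
contact_force: [-8.5, -1.7, 24.3]
opening: 0.001
```

The firm stop came at tip height 51.8 mm, against the expected 52. Now on to the bar key, crossing high over the mushroom.

Call:
drive_tool --deltas '[{"dx": 0, "dy": 0, "dz": 0.03, "rx": 0, "ry": 0, "rz": 0, "jaw": 0}, {"dx": 0, "dy": 0, "dz": 0.06, "rx": 0, "ry": 0, "rz": 0, "jaw": 0}, {"dx": 0, "dy": 0, "dz": 0, "rx": 0, "ry": 0, "rz": 0, "jaw": 0}, {"dx": -0.002, "dy": -0.037, "dz": 0, "rx": 0, "ry": 0, "rz": 0, "jaw": 0}, {"dx": -0.002, "dy": -0.037, "dz": 0, "rx": 0, "ry": 0, "rz": 0, "jaw": 0}, {"dx": -0.002, "dy": -0.037, "dz": 0, "rx": 0, "ry": 0, "rz": 0, "jaw": 0}, {"dx": -0.002, "dy": -0.037, "dz": 0, "rx": 0, "ry": 0, "rz": 0, "jaw": 0}, {"dx": 0, "dy": 0, "dz": 0, "rx": 0, "ry": 0, "rz": 0, "jaw": 0}, {"dx": 0, "dy": 0, "dz": 0, "rx": 0, "ry": 0, "rz": 0, "jaw": 0}]'

```text
time: 10.07
eef_pos: [0.5413, 0.0111, 0.161]
tcp_rot: [1.0, -0.024, -0.001, -0.0]
contact_force: [0.3, 0.8, -0.2]
opening: -0.0
```

```bash
python3 - <<'E'
from h import *
im,i,R,t,s=wrist(); cv2.imwrite("pics/w5.png",im)
im=viewer.read_camera("scene")[:,:,::-1]; cv2.imwrite("pics/s5.png",cv2.resize(im[150:330,200:440],None,fx=3,fy=3,interpolation=2))
print(s['time'],s['eef_pos'],s['contact_force'])
for p in ([.5425,.0105,.059],[.549,.1585,.052]):
    print(cv2.projectPoints(np.array([p]),cv2.Rodrigues(R)[0],t,i['K'],i['dist_coeffs'])[0].ravel())
E
```

```text
10.075 [0.54130903 0.01114288 0.16102497] [ 0.29506264  0.83537101 -0.24682852]
[317.16191915 212.93145837]
[140.84357166 211.52693528]
```

View pics/w5.png

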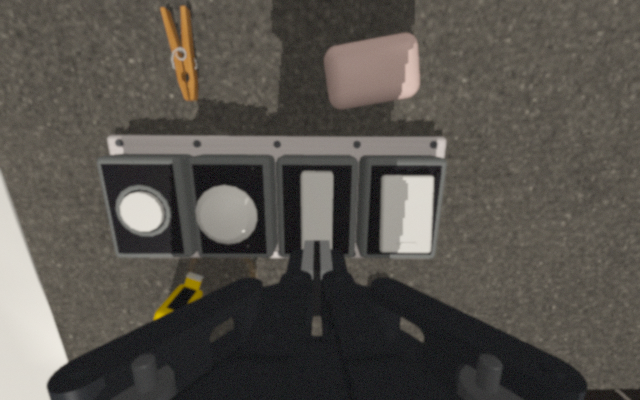

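View pics/s5.png

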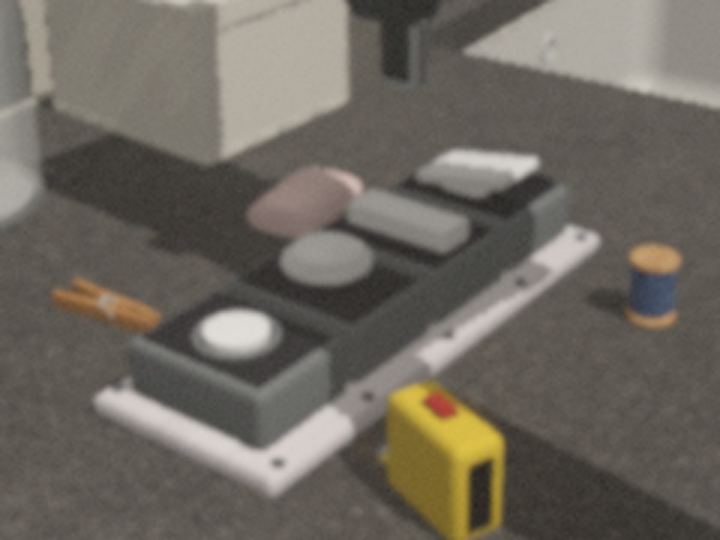

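The round key is now flush in its collar and stays in, and the rocker is still tipped. The bar is centred under the fingers at (317, ~212), so I'll press it.

Call:
drive_tool --deltas '[{"dx": 0.001, "dy": 0, "dz": -0.035, "rx": 0, "ry": 0, "rz": 0, "jaw": 0}, {"dx": 0, "dy": 0, "dz": -0.03, "rx": 0, "ry": 0, "rz": 0, "jaw": 0}, {"dx": 0, "dy": 0, "dz": -0.007, "rx": 0, "ry": 0, "rz": 0, "jaw": 0}, {"dx": 0, "dy": 0, "dz": -0.003, "rx": 0, "ry": 0, "rz": 0, "jaw": 0}, {"dx": 0, "dy": 0, "dz": -0.002, "rx": 0, "ry": 0, "rz": 0, "jaw": 0}, {"dx": 0, "dy": 0, "dz": -0.002, "rx": 0, "ry": 0, "rz": 0, "jaw": 0}, {"dx": 0, "dy": 0, "dz": -0.002, "rx": 0, "ry": 0, "rz": 0, "jaw": 0}]'

```text
time: 11.05
eef_pos: [0.544, 0.0106, 0.0822]
tcp_rot: [1.0, -0.024, 0.001, 0.0]
contact_force: [0.7, 0.2, 1.6]
opening: 0.003
```

Call:
drive_tool --deltas '[{"dx": 0, "dy": 0, "dz": -0.002, "rx": 0, "ry": 0, "rz": 0, "jaw": 0}, {"dx": 0, "dy": 0, "dz": -0.001, "rx": 0, "ry": 0, "rz": 0, "jaw": 0}, {"dx": 0, "dy": 0, "dz": -0.001, "rx": 0, "ry": 0, "rz": 0, "jaw": 0}]'

```text
time: 11.42
eef_pos: [0.544, 0.0106, 0.078]
tcp_rot: [1.0, -0.024, 0.001, 0.0]
contact_force: [1.0, 0.6, 3.8]
opening: 0.003
```

Call:
drive_tool --deltas '[{"dx": 0, "dy": 0, "dz": -0.001, "rx": 0, "ry": 0, "rz": 0, "jaw": 0}, {"dx": 0, "dy": 0, "dz": -0.001, "rx": 0, "ry": 0, "rz": 0, "jaw": 0}]'

```text
time: 11.68
eef_pos: [0.544, 0.0105, 0.0759]
tcp_rot: [1.0, -0.024, 0.001, 0.0]
contact_force: [0.3, 0.4, 9.6]
opening: 0.0
```

Call:
drive_tool --deltas '[{"dx": 0, "dy": 0, "dz": -0.001, "rx": 0, "ry": 0, "rz": 0, "jaw": 0}, {"dx": 0, "dy": 0, "dz": 0, "rx": 0, "ry": 0, "rz": 0, "jaw": 0}, {"dx": 0, "dy": 0, "dz": 0, "rx": 0, "ry": 0, "rz": 0, "jaw": 0}]'

```text
time: 12.05
eef_pos: [0.5441, 0.0105, 0.0759]
tcp_rot: [1.0, -0.024, 0.001, 0.0]
contact_force: [-1.4, 0.6, 10.6]
opening: -0.001
```

One more millimetre for margin, then a last look.

Call:
drive_tool --deltas '[{"dx": 0, "dy": 0, "dz": -0.001, "rx": 0, "ry": 0, "rz": 0, "jaw": 0}, {"dx": 0, "dy": 0, "dz": 0, "rx": 0, "ry": 0, "rz": 0, "jaw": 0}, {"dx": 0, "dy": 0, "dz": 0, "rx": 0, "ry": 0, "rz": 0, "jaw": 0}]'

```text
time: 12.42
eef_pos: [0.5441, 0.0106, 0.0758]
tcp_rot: [1.0, -0.024, 0.0, 0.0]
contact_force: [-2.8, 0.6, 15.4]
opening: 0.004
```

```bash
python3 - <<'E'
from h import *
im=viewer.read_camera("scene")[:,:,::-1]; cv2.imwrite("pics/s6.png",cv2.resize(im[150:330,200:440],None,fx=3,fy=3,interpolation=2))
s=ctrl.get_state();print(s['time'],s['eef_pos'],s['contact_force'])
E
```

```text
12.475 [0.54408727 0.01055719 0.07576973] [-3.18971727  1.72445386 14.69204878]
```

View pics/s6.png

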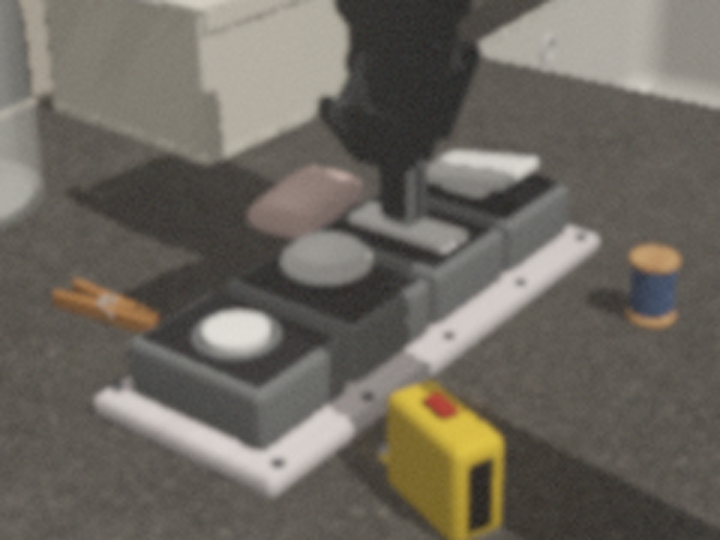

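The picture shows the bar sunk under the fingers (405,220), the round key in, the rocker tipped, and the mushroom and loose things where they were.

```bash
python3 -c "
from plant import workorder; print(workorder.sign_off())"
```

```text
the job is handed in; nothing more can be done
None
```

The job is done and handed in after about 12.5 s of robot time. With the fingers shut, I tipped the rocker over, pushed the round key in, and pressed the bar key, which the fingers still hold down.

- **Rocker:** it met a firm stop at 17.6 N. The tip height was 55.5 mm against about 56.8 mm predicted, within calibration error. The scene camera shows the near end now raised.
- **Round key:** it met a firm stop with the tip at 51.8 mm (52 expected), and the camera shows it staying in.
- **Bar key:** it is held against its stop with the tip at 50.8 mm (51 expected) and about 15 N of push.
- **Stop button and loose things:** I passed well above the mushroom button and never touched it. The last picture shows it and the loose things unmoved.

No check failed. The first move call was refused for missing keys, before anything moved. Positions from the top and wrist cameras differed by about 3 mm, which is harmless for these presses.

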